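# Line up oak tags on the marking jig and hold its index plunger out

### The arm

A 6-joint arm with a two-finger parallel gripper is mounted at the origin on the work surface. World frame = base frame: x ahead of the robot, y to its left, z up, the work surface at z = 0. Lengths are in m, angles in rad, forces in N, time in s.
With the tool pointing down it reaches from about 0.35 to 0.975 m from the base axis. Payload 4.9 kg.
Tool frame: the origin (TCP) lies at the very end of the fingers, on their centre line; the grasp point (between the pads) lies 19 mm behind it; x points along the fingers, y is the direction in which the jaws open and shut, and the axes are right-handed (so a half turn about x gives the same grasp; the last joint's range is limited). The gripper opens to 85 mm and grips with 20 to 120 N. Pads are 22 mm wide; open, the fingers measure 114 mm over their backs; the gripper's body (76 mm by 85 mm) begins 54 mm behind the grasp point. The pads swing forward as they close: fully open they stand 13 mm farther back than shut.
Start: joints at [1.168, 0.053, 1.613, -0, 1.476, -0.119], TCP at [0.175, 0.6, 0.208] pointing down, gripper open.
Joint ranges: [-3.01, 3.01], [-1.01, 2.22], [0.06, 2.58], [-1.02, 4.17], [0.09, 2.62], [-3.14, 3.14]. Speed limits (rad/s): [2.57, 2.57, 3.14, 3.14, 3.14, 3.14].

### API

Orientations are given as a unit quaternion [w, x, y, z].
In Python, from plant import manip gives the robot as it stands.
- The arm moves only by the tool play_rows, never from a script. Its argument "plan" is a list of rows, each a list of 5 numbers: the shift along the tool's x, y, z in mm, then the turn about the tool's x in rad, then the closure, from -1 (fully open) to 1 (shut). A call has 1 to 8 rows; each row is the pose to reach, as a shift and turn from the pose commanded when the call began, along the tool's axes at that moment; what a row does not reach only later rows make up. A row lasts 1/8 s, in which the tool goes at most 62.5 mm and 10.7 degrees, less where a joint would pass 70% of its speed; a pose out of reach is approached as far as the arm can. A call with a gripper value outside its range is refused whole. The fingers move at their own pace and stop on an object; the grip force is fixed at half the most. Time passes only in rows, so rows that repeat a pose let the fingers close. It gives the time, the measured TCP pose, the force and the opening at its end, in the units of the state.
- manip.state(): the state, without advancing time (a new reading comes with each control period).
- manip.grab_frame(name): name is "scene" or "side" or "wrist"; returns a dict with "img" (420x560x3 uint8, red, green, blue), "range_z" (420x560 float32, m along the optical axis (not along the pixel's ray), 0 where there is no reading), "fx", "fy", "cx", "cy" (pixels), "k1" (the pictures are not rectified: a ray, as slopes to the right and down, at radius r is drawn at 1 + k1 r^2 times it, then the intrinsics apply), "origin" and "rotation" of the camera in the world. Camera axes: x right, y up, looking along -z (the intrinsics and any distortion apply to the point x, -y, -z); pixel columns grow to the right and rows downward; lengths in m; the calibration is good to about 2 mm. A picture is of the moment at which its call begins.
- manip.job_done(): hands the job in, once; it reports no verdict.
The state is a dict: "time": time; "joint_pos": joint angles; "joint_vel": joint speeds; "joint_efforts": joint torques, N m; "tool_pos": TCP position; "tool_rot": TCP orientation; "contact_force": force on the tool from outside, world axes, zero at the start; "ft_torque": the same for the moment, N m; "gripper_width": opening from 0.0 (shut) to 1.0 (fully open).
Only numpy, scipy, OpenCV 4.12 (cv2) and the standard library are available. Lean on these libraries where they do the work, as an engineer would, in place of code of your own. Each camera call takes 0.05 s, during which the arm holds its last target. There are 200 camera calls.

### The job

Get the cellar's marking jig ready to run: push the three oak blocks up against the steel fence, square to it (a narrow end against the fence), one centred on each of its three marks, and let go of them. Only then take the round knob of the sprung index plunger, draw it fully back so that its pin stands clear of the seat hole in the carriage, and finish while still holding it there, with the row undisturbed. Leave everything else on the bench where it stands.

Things in the scene. Friction and masses are not known exactly. Their poses are not given: they have to be found in the camera images.
- jig: marking jig fixed to the bench: aluminium bed 220 x 470 mm, its top face 12 mm above the table. Origin at table level, 130 mm behind the bed's front (robot-side) edge, midway along it; x across the bed away from the robot, y along it to the left, z up. A steel fence, 18 mm high above the bed, runs along y from -205 to +125 mm, its front face at x = +60; behind it two guide rods, top 50 mm above the table.
- plunger (a joint): sprung index plunger at the bed's left end: a level pin along jig x, at jig y = +185, 45 mm above the table. 0 = seated, the pin 12 mm deep in its hole; 0.022 m = fully back at its stop, the tip 10 mm clear of the hole. Drawn along jig -x, towards the robot. The spring pulls it home: about 6 N seated, 13 N fully back; it snaps back if let go.
- knob (a point): centre of the plunger's round black knob, 30 mm in diameter, 18 mm long, axis level along jig x; moves with the plunger (seated: jig x = -44, 45 mm above the table, underside 18 mm above the bed). Behind it a 10 mm rod shows for 21 mm, then a fixed sleeve 22 mm in diameter (jig x -14 to 0) and a bracket 44 mm wide (jig x 0 to 12), top 62 mm above the table.
- seat (a point): centre of the mouth of the 11 mm seat hole in the front face of the low grey carriage, which is parked (fixed) at the bed's left end: jig x 30 to 126, y 146 to 216 mm, top 60 mm above the table, with a rubber roller on it up to 72 mm. The seated pin bridges the 18 mm gap between bracket and carriage. Axes as the jig's.
- mark_a (a point): the right-hand centre mark: point at the foot of the fence's front face, on the bed's top face, below a dark 4 mm pip on the fence; a dark line is scribed from it across the bed towards the robot. Marks are 100 mm apart (jig y = -130, -30, +70). Axes as the jig's. A block that is home here has its centre 25 mm before this point along -x.
- mark_b (a point): the middle centre mark: point at the foot of the fence's front face, on the bed's top face, below a dark 4 mm pip on the fence; a dark line is scribed from it across the bed towards the robot. Marks are 100 mm apart (jig y = -130, -30, +70). Axes as the jig's. A block that is home here has its centre 25 mm before this point along -x.
- mark_c (a point): the left-hand centre mark: point at the foot of the fence's front face, on the bed's top face, below a dark 4 mm pip on the fence; a dark line is scribed from it across the bed towards the robot. Marks are 100 mm apart (jig y = -130, -30, +70). Axes as the jig's. A block that is home here has its centre 25 mm before this point along -x.
- block1: loose oak block, 50 mm (its x) x 30 mm (its y) x 28 mm high, about 35 g, lying on the bed in front of the fence, the right-hand one at the start. Origin at the centre of its underside. The three blocks are alike and any block may go to any mark.
- block2: loose oak block, 50 mm (its x) x 30 mm (its y) x 28 mm high, about 35 g, lying on the bed in front of the fence, the middle one at the start. Origin at the centre of its underside. The three blocks are alike and any block may go to any mark.
- block3: loose oak block, 50 mm (its x) x 30 mm (its y) x 28 mm high, about 35 g, lying on the bed in front of the fence, the left-hand one at the start. Origin at the centre of its underside. The three blocks are alike and any block may go to any mark.
- bung: small tapered cork barrel bung, 28 mm across, 26 mm high, standing on the bed near its right end (jig y about -0.216). Bystander; origin at the centre of its underside.
- label_roll: roll of blank paper labels, 76 mm across, 45 mm high, lying flat on the table in front of the jig, towards the robot and to the right. Bystander; origin at the centre of its underside.
- driver: screwdriver 160 mm long lying on the table in front of the jig, towards the robot and to the left. Bystander.
- wine: upright full wine bottle, 76 mm across, 290 mm high, on the table left of the jig. Bystander; origin at the centre of its underside.
- pads_jar: squat glass jar with a metal lid, 64 mm across, 70 mm high, right of the jig. Bystander; origin at the centre of its underside.
- glass: white ceramic tasting cup, 72 mm across, 100 mm high, beyond the jig. Bystander; origin at the centre of its underside.
- tape: roll of clear tape, 60 mm across, 20 mm high, lying flat beyond the jig. Bystander; origin at the centre of its underside.

How it is judged:
On the way, in this order (a step that is already met when the one before it is completed fails the run):
1. the three blocks stand against the fence, square, one centred on each mark, and are let go (((x of block1 in the frame of mark_a above -0.03 m and y of block1 in the frame of mark_a between -0.008 and 0.008 m and z of block1 in the frame of mark_a below 0.004 m) or (x of block2 in the frame of mark_a above -0.03 m and y of block2 in the frame of mark_a between -0.008 and 0.008 m and z of block2 in the frame of mark_a below 0.004 m) or (x of block3 in the frame of mark_a above -0.03 m and y of block3 in the frame of mark_a between -0.008 and 0.008 m and z of block3 in the frame of mark_a below 0.004 m)) and ((x of block1 in the frame of mark_b above -0.03 m and y of block1 in the frame of mark_b between -0.008 and 0.008 m and z of block1 in the frame of mark_b below 0.004 m) or (x of block2 in the frame of mark_b above -0.03 m and y of block2 in the frame of mark_b between -0.008 and 0.008 m and z of block2 in the frame of mark_b below 0.004 m) or (x of block3 in the frame of mark_b above -0.03 m and y of block3 in the frame of mark_b between -0.008 and 0.008 m and z of block3 in the frame of mark_b below 0.004 m)) and ((x of block1 in the frame of mark_c above -0.03 m and y of block1 in the frame of mark_c between -0.008 and 0.008 m and z of block1 in the frame of mark_c below 0.004 m) or (x of block2 in the frame of mark_c above -0.03 m and y of block2 in the frame of mark_c between -0.008 and 0.008 m and z of block2 in the frame of mark_c below 0.004 m) or (x of block3 in the frame of mark_c above -0.03 m and y of block3 in the frame of mark_c between -0.008 and 0.008 m and z of block3 in the frame of mark_c below 0.004 m)) and angle between the x axis of each of block1, block2, block3 and the x axis of jig, either way round below 0.12 rad and angle between each of block1, block2, block3's own z axis and vertical below 0.1 rad and contact force between the fingers and block1 below 0.3 N and contact force between the fingers and block2 below 0.3 N and contact force between the fingers and block3 below 0.3 N and linear speed of each of block1, block2, block3 below 0.02 m/s), for 0.2 s.
2. the plunger is drawn fully back by the gripper (value of joint plunger above 0.019 m and contact force between the fingers and plunger above 3 N), for 0.2 s.
At the end, for the whole second after the job is handed in: Each of the three marks has a block flat on the bed with its end within 5 mm of the fence, centred on the mark within 8 mm and square to the fence within 0.12 rad, at rest and untouched by the fingers; the gripper holds the plunger (more than 3 N on it) drawn back by more than 19 mm of its 22 mm (all of step 1 and all of step 2); the arm keeps its last pose, push and grip.
It fails at once if a bystander was pushed away or knocked over (distance of any of bung, label_roll, driver, wine, pads_jar, glass, tape from where it was at the start of the episode above 0.03 m or angle between any of bung, label_roll, wine, pads_jar, glass, tape's own z axis and vertical above 0.5 rad).
It fails at once if the plunger was drawn while the blocks were not lined up (value of joint plunger above 0.01 m and not (((x of block1 in the frame of mark_a above -0.03 m and y of block1 in the frame of mark_a between -0.008 and 0.008 m and z of block1 in the frame of mark_a below 0.004 m) or (x of block2 in the frame of mark_a above -0.03 m and y of block2 in the frame of mark_a between -0.008 and 0.008 m and z of block2 in the frame of mark_a below 0.004 m) or (x of block3 in the frame of mark_a above -0.03 m and y of block3 in the frame of mark_a between -0.008 and 0.008 m and z of block3 in the frame of mark_a below 0.004 m)) and ((x of block1 in the frame of mark_b above -0.03 m and y of block1 in the frame of mark_b between -0.008 and 0.008 m and z of block1 in the frame of mark_b below 0.004 m) or (x of block2 in the frame of mark_b above -0.03 m and y of block2 in the frame of mark_b between -0.008 and 0.008 m and z of block2 in the frame of mark_b below 0.004 m) or (x of block3 in the frame of mark_b above -0.03 m and y of block3 in the frame of mark_b between -0.008 and 0.008 m and z of block3 in the frame of mark_b below 0.004 m)) and ((x of block1 in the frame of mark_c above -0.03 m and y of block1 in the frame of mark_c between -0.008 and 0.008 m and z of block1 in the frame of mark_c below 0.004 m) or (x of block2 in the frame of mark_c above -0.03 m and y of block2 in the frame of mark_c between -0.008 and 0.008 m and z of block2 in the frame of mark_c below 0.004 m) or (x of block3 in the frame of mark_c above -0.03 m and y of block3 in the frame of mark_c between -0.008 and 0.008 m and z of block3 in the frame of mark_c below 0.004 m)) and angle between the x axis of each of block1, block2, block3 and the x axis of jig, either way round below 0.12 rad and angle between each of block1, block2, block3's own z axis and vertical below 0.1 rad)).
It also fails if it takes over 58 s, if anything falls off the work surface, if the arm or the gripper's body presses on something with over 40 N, if the wrist force passes 120 N, or if a joint passes its speed limit or range.

## Working session

There is one attempt and no reset: what is moved stays moved. The work goes in short steps, Python scripts to look and compute and a tool call to move; the robot and the scene stay as the last step left them, time stands still between calls to the robot, and variables do not carry over. Pictures are saved under pics/ and viewed, about 8 in all and at most 12, crops included, and the job is handed in when it is done.

Besides the shell and the picture viewer there is one more tool, called after "Request:" by a JSON object that holds its "name" and its "arguments", one argument or row to a line. play_rows: Moves the arm, as the interface text tells. Its arguments: {"type":"object","properties":{"plan":{"type":"array"}},"required":["plan"]}

```bash
mkdir -p pics
cat > h.py <<'E'
import numpy as np, cv2
from plant import manip
def grab(n,f=None):
    d=manip.grab_frame(n)
    if f: cv2.imwrite('pics/'+f,d['img'][:,:,::-1]); np.savez('pics/'+f+'.npz',**d)
    return d
def load(f): return dict(np.load('pics/'+f+'.npz'))
def ray(d,u,v):
    x=(u-d['cx'])/d['fx'];y=(v-d['cy'])/d['fy'];a,b=x,y
    for _ in range(20):
        s=1+d['k1']*(a*a+b*b);a,b=x/s,y/s
    return np.array([a,-b,-1.])
def atz(d,u,v,z):
    r=np.array(d['rotation'])@ray(d,u,v);o=np.array(d['origin']);return o+r*(z-o[2])/r[2]
def atr(d,u,v):
    return np.array(d['origin'])+np.array(d['rotation'])@ray(d,u,v)*float(d['range_z'][int(v),int(u)])
def proj(d,p):
    c=np.array(d['rotation']).T@(np.array(p)-d['origin']);a,b=c[0]/-c[2],-c[1]/-c[2]
    s=1+d['k1']*(a*a+b*b);return np.array([a*s*d['fx']+d['cx'],b*s*d['fy']+d['cy']])
E
python3 - <<'E'
from h import *
for n in('scene','side','wrist'):
    d=grab(n,n+'0.png');print(n,d['origin'],np.round(d['rotation'],3).tolist(),d['fx'],d['k1'])
s=manip.state();print(s)
E
```

```text
scene [1.04512353 0.52538478 0.95899365] [0.341, 0.117, 0.298, 0.884] 425.9035802943365 -0.0870621567111937
side [ 0.3852612  -0.88884456  0.84526794] [0.901, 0.424, -0.047, -0.08] 436.6458939734809 -0.020234580252097203
wrist [0.10177965 0.62106306 0.37299598] [0.791, -0.122, -0.091, 0.593] 351.5954235909404 -0.04844517613829496
{'time': 0.15, 'joint_pos': array([ 1.16797955e+00,  5.32258481e-02,  1.61399191e+00,  1.70884250e-05,
        1.47600722e+00, -1.18987395e-01]), 'joint_vel': array([ 0.00107502, -0.00149592, -0.00393753,  0.00122888,  0.00086677,
       -0.00123284]), 'joint_efforts': array([ 1.17824817e-03, -3.94240701e+01, -3.70724416e+01, -8.23739310e-05,
        4.64255543e-03,  2.86683326e-05]), 'tool_pos': array([0.17479833, 0.59950505, 0.20672472]), 'tool_rot': array([ 0.69984324,  0.09945685,  0.7001526 , -0.10056892]), 'contact_force': array([-1.00693164, -0.6187849 , -0.46266925]), 'ft_torque': array([0.01218708, 0.03174402, 0.02658244]), 'gripper_width': 0.9977851329267262}
```

View pics/scene0.png

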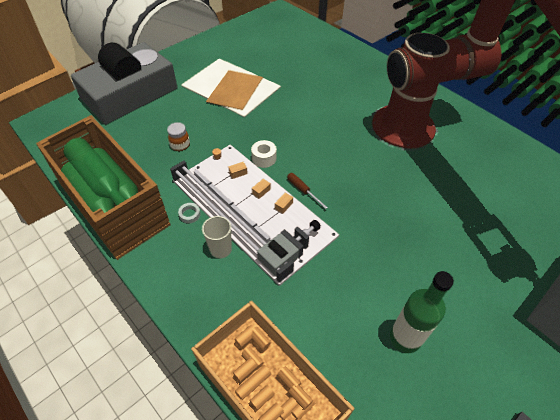

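View pics/side0.png

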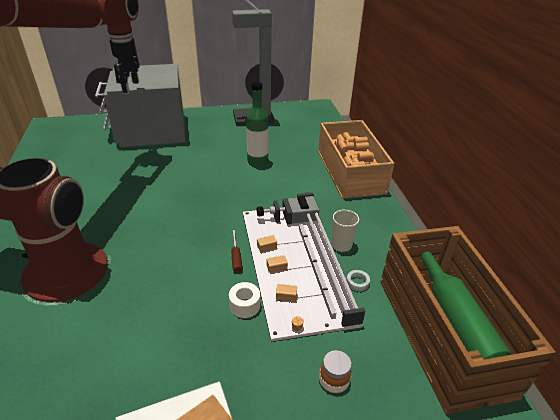

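The scene picture shows the jig at about (172-338, 147-282), with the blocks at (237,170), (261,187), (284,202). In the side picture the bed corners are about (245,212), (272,338), (362,326), with the blocks at (286,293), (277,264), (266,243).

Run:
```python
from h import *
d=load('side0.png');s=load('scene0.png')
for p in [(245,212),(272,338),(362,326)]: print('bed side',atz(d,*p,.012).round(3))
for p in [(230,147),(338,235),(281,282)]: print('bed scene',atz(s,*p,.012).round(3))
for p in [(286,293),(277,264),(266,243)]: print('blk',atz(d,*p,.04).round(3))
for p in [(237,170),(261,187),(284,202)]: print('blk',atz(s,*p,.04).round(3))
a=cv2.resize(d['img'][185:345,230:370],None,fx=3.7,fy=3.7,interpolation=cv2.INTER_CUBIC)
b=cv2.resize(s['img'][140:290,165:345],None,fx=4.4,fy=4,interpolation=cv2.INTER_CUBIC)
cv2.imwrite('pics/c1.png',a[:,:,::-1])
```

```text
Traceback (most recent call last):
  File "h.py", line 14, in atz
    r=np.array(d['rotation'])@ray(d,u,v);o=np.array(d['origin']);return o+r*(z-o[2])/r[2]
      ~~~~~~~~~~~~~~~~~~~~~~~^~~~~~~~~~~
ValueError: matmul: Input operand 1 has a mismatch in its core dimension 0, with gufunc signature (n?,k),(k,m?)->(n?,m?) (size 3 is different from 4)
```

```bash
sed -i "s/np.array(d\['rotation'\])/RM(d['rotation'])/" h.py
cat >> h.py <<'E'
from scipy.spatial.transform import Rotation
def RM(q): return Rotation.from_quat(np.roll(np.array(q),-1)).as_matrix()
E
python3 - <<'E'
from h import *
d=load('side0.png');s=load('scene0.png')
for p in [(245,212),(272,338),(362,326)]: print('bed side',atz(d,*p,.012).round(3))
for p in [(230,147),(338,235),(281,282)]: print('bed scene',atz(s,*p,.012).round(3))
for p in [(286,293),(277,264),(266,243)]: print('blk',atz(d,*p,.04).round(3))
for p in [(237,170),(261,187),(284,202)]: print('blk',atz(s,*p,.04).round(3))
a=cv2.resize(d['img'][185:345,230:370],None,fx=3.7,fy=3.7,interpolation=cv2.INTER_CUBIC)
cv2.imwrite('pics/c1.png',a[:,:,::-1])
print(RM(manip.state()['tool_rot']).round(3))
E
```

```text
bed side [0.5   0.156 0.012]
bed side [ 0.501 -0.308  0.012]
bed side [ 0.713 -0.312  0.012]
bed scene [ 0.506 -0.299  0.012]
bed scene [0.498 0.159 0.012]
bed scene [0.706 0.161 0.012]
blk [ 0.553 -0.207  0.04 ]
blk [ 0.55  -0.107  0.04 ]
blk [ 0.535 -0.023  0.04 ]
blk [ 0.566 -0.185  0.04 ]
blk [ 0.556 -0.089  0.04 ]
blk [ 0.545 -0.005  0.04 ]
[[-0.001  0.28   0.96 ]
 [-0.001  0.96  -0.28 ]
 [-1.    -0.002 -0.   ]]
```

View pics/c1.png

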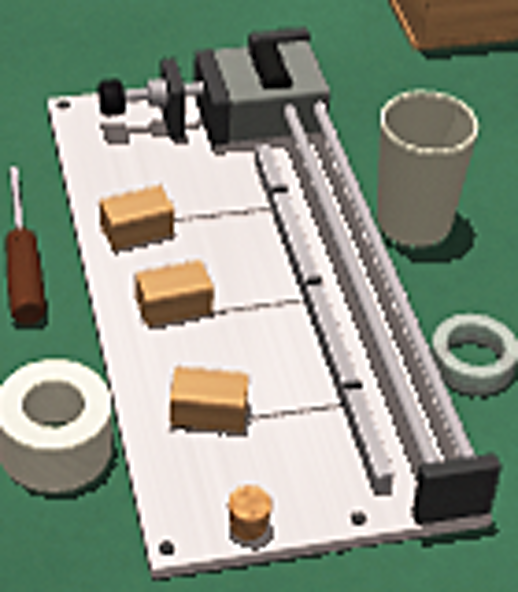

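The enlarged crop shows the blocks each turned slightly, short of the fence, all a bit left of the scribed lines. The bed runs nearly along world y, with the plunger at the far left end. Next I check the bottle and work out the approach.

Run:
```python
from h import *
d=load('side0.png');w=load('wrist0.png')
print('bottle',atz(d,258,163,0).round(3), 'cup', atz(d,343,245,0).round(3),'roll',atz(d,245,312,0).round(3))
print('cam look',(-RM(w['rotation'])[:,2]).round(3),(RM(w['rotation'])[:,1]).round(3))
R=RM(manip.state()['tool_rot']);p=manip.state()['tool_pos']
for t in [(.45,.05,.36),(.56,-.06,.36)]: print((R.T@(np.array(t)-p)*1000).round())
```

```text
bottle [0.586 0.446 0.   ] cup [ 0.758 -0.025  0.   ] roll [ 0.451 -0.215  0.   ]
cam look [ 0.288 -0.086 -0.954] [-0.916  0.267 -0.301]
[-153. -451.  418.]
[-153. -525.  554.]
```

Request:
{"name": "play_rows", "arguments": {
  "plan": [
    [-153, -547, 519, -0.284, -1],
    [-153, -547, 519, -0.284, -1],
    [-153, -547, 519, -0.284, -1],
    [-153, -547, 519, -0.284, -1],
    [-153, -547, 519, -0.284, -1],
    [-153, -547, 519, -0.284, -1],
    [-153, -547, 519, -0.284, -1],
    [-153, -547, 519, -0.284, -1]
  ]
}}

```text
time: 1.15
tool_pos: [0.3996, 0.1624, 0.3074]
tool_rot: [0.707, -0.0, 0.707, 0.0]
contact_force: [0.8, 0.1, -0.2]
gripper_width: 1.001
```

Request:
{"name": "play_rows", "arguments": {
  "plan": [
    [-53, -232, 120, 0, -1],
    [-53, -232, 120, 0, -1],
    [-53, -232, 120, 0, -1],
    [-53, -232, 120, 0, -1],
    [-53, -232, 120, 0, -1],
    [-53, -232, 120, 0, -1]
  ]
}}

```text
time: 1.9
tool_pos: [0.5193, -0.0681, 0.3597]
tool_rot: [0.707, 0.001, 0.707, -0.0]
contact_force: [-0.1, 0.5, -0.1]
gripper_width: 0.999
```

Run:
```python
from h import *
d=grab('wrist','w1.png');print(manip.state()['tool_pos'],d['origin'])
cv2.imwrite('pics/w1b.png',cv2.resize(d['img'],(800,600),interpolation=cv2.INTER_CUBIC)[:,:,::-1])
```

```text
[ 0.51894743 -0.06709146  0.35960942] [ 0.44329819 -0.06826818  0.52611853]
```

View pics/w1b.png

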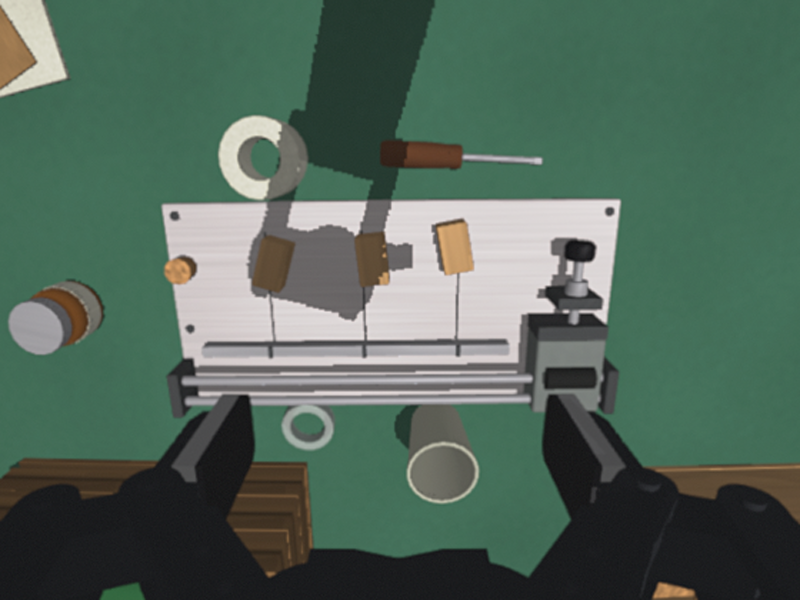

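The wrist picture (800 px wide) shows the bed from (163,203) to (620,200) and the mark lines meeting the fence at about (274,343), (365,343), (458,343). The block centres are about (273,264), (373,260), (454,248), and the knob is at (579,250). The bung is at (180,270).

Run:
```python
from h import *
d=load('w1.png');S=1.42857
for n,p in dict(bl=(163,205),br=(620,200),A=(274,343),B=(365,343),C=(458,343)).items(): print(n,atz(d,p[0]/S,p[1]/S,.012).round(4))
print('knob',atz(d,579/S,250/S,.06).round(4))
im=d['img'][135:255,165:345].astype(float)
im=255*(im/255)**.6
a=cv2.resize(im,None,fx=4.4,fy=4.4,interpolation=cv2.INTER_CUBIC).clip(0,255)
cv2.imwrite('pics/c2.png',a[:,:,::-1])
```

```text
bl [ 0.4989 -0.3082  0.012 ]
br [0.4947 0.1584 0.012 ]
A [ 0.6503 -0.205   0.012 ]
B [ 0.6504 -0.1044  0.012 ]
C [ 0.6506 -0.002   0.012 ]
knob [0.5369 0.1036 0.06  ][ WARN:0@0.576] global loadsave.cpp:1063 imwrite_ Unsupported depth image for selected encoder is fallbacked to CV_8U.
```

View pics/c2.png

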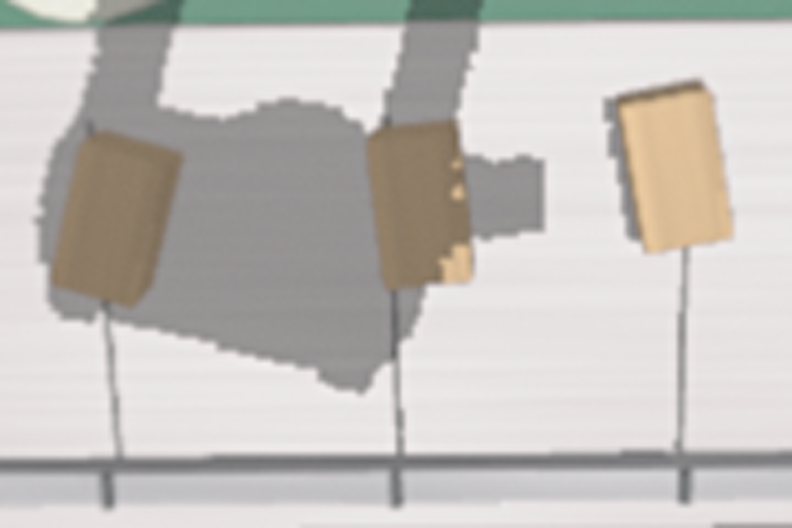

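Run:
```python
from h import *
d=load('side0.png');w=load('w1.png')
for p in [(345,405),(301,302),(270,210)]: print('mark side',atz(d,230+p[0]/3.7,185+p[1]/3.7,.012).round(4))
for p in [(119,460),(401,458),(682,456)]: print('mark wrist',atz(w,165+p[0]/4.4,135+p[1]/4.4,.012).round(4))
for r in range(130,300,6): print(r,atr(w,225,r).round(4), end=' ' if r%12 else '\n')
print()
print('knob top', min(((atr(w,405,r)) for r in range(165,185)),key=lambda q:-q[2]))
def P(c,z):
    return np.array([atz(w,165+x/4.4,135+y/4.4,z)[:2] for x,y in c])
B={1:[(90,133),(183,152),(136,306),(50,284)],2:[(368,138),(457,121),(473,280),(386,290)],3:[(619,101),(709,88),(733,238),(645,253)]}
for k,c in B.items():
    q=P(c,.04);print(k,q.mean(0).round(4),q.round(3).tolist(),cv2.minAreaRect((q*1000).astype(np.float32)))
    f=(q[2]+q[3]-q[0]-q[1]);g=(q[1]+q[2]-q[0]-q[3]);print('yaw long',np.arctan2(f[1],f[0]).round(3),np.arctan2(-g[0],g[1]).round(3))
```

```text
mark side [ 0.6495 -0.2036  0.012 ]
mark side [ 0.644  -0.1045  0.012 ]
mark side [ 0.6447 -0.005   0.012 ]
mark wrist [ 0.6494 -0.2045  0.012 ]
mark wrist [ 0.6487 -0.1034  0.012 ]
mark wrist [ 0.6481 -0.0031  0.012 ]
130 [ 0.4817 -0.1463  0.001 ] 136 [ 0.4905 -0.1469 -0.0009] 142 [ 0.498  -0.1454  0.0118] 148 [ 0.5065 -0.1457  0.0123] 154 [ 0.5152 -0.1461  0.0127] 160 [ 0.5241 -0.1466  0.0121] 166 [ 0.5331 -0.1471  0.011 ] 172 [ 0.5418 -0.1473  0.0127] 178 [ 0.551  -0.1478  0.0116] 184 [ 0.56   -0.1482  0.0123] 190 [ 0.5693 -0.1486  0.0122] 196 [ 0.5789 -0.1492  0.011 ] 202 [ 0.5876 -0.1492  0.0137] 208 [ 0.5976 -0.15    0.0118] 214 [ 0.6069 -0.1503  0.013 ] 220 [ 0.6169 -0.1508  0.0122] 226 [ 0.6268 -0.1513  0.012 ] 232 [ 0.6364 -0.1517  0.0129] 238 [ 0.6459 -0.152   0.0141] 244 [ 0.6493 -0.1498  0.0305] 250 [ 0.6667 -0.1531  0.0133] 256 [ 0.6775 -0.1537  0.0124] 262 [ 0.6882 -0.1543  0.0119] 268 [ 0.6796 -0.1483  0.0506] 274 [ 0.7088 -0.1551  0.0136] 280 [ 0.7011 -0.1498  0.048 ] 286 [ 0.7285 -0.1555  0.0176] 292 [ 0.7377 -0.1555  0.0208] 298 [ 7.614e-01 -1.597e-01  1.000e-04] 
knob top [0.54110993 0.10366889 0.05973999]
1 [ 0.555  -0.1923] [[0.527, -0.198], [0.533, -0.169], [0.584, -0.187], [0.576, -0.215]] ((554.6525268554688, -191.91812133789062), (29.703384399414062, 56.12650680541992), 70.99383544921875)
yaw long -0.341 -0.237
2 [ 0.5515 -0.0933] [[0.529, -0.11], [0.523, -0.081], [0.575, -0.077], [0.579, -0.105]] ((550.9844970703125, -93.32292175292969), (52.929447174072266, 28.608596801757812), 5.210378646850586)
yaw long 0.091 0.152
3 [ 0.5394 -0.0116] [[0.517, -0.03], [0.513, -0.002], [0.561, 0.007], [0.566, -0.021]] ((539.2273559570312, -11.578113555908203), (50.63751220703125, 28.762130737304688), 10.859953880310059)
yaw long 0.193 0.159
```

Three cameras agree that the fence front is at x≈0.648 (marks at y≈-0.2045, -0.1035, -0.003) and the bed front edge at x≈0.497. That puts the bed edge 90 mm before the origin, not the stated 130 mm, so I'll trust the measurements. First the left block.

Request:
{"name": "play_rows", "arguments": {
  "plan": [
    [150, 55, 20, -0.18, -0.4],
    [290, 55, 20, -0.18, -0.4],
    [290, 55, 20, -0.18, -0.4],
    [290, 55, 20, -0.18, -0.4],
    [290, 55, 20, -0.18, -0.4],
    [290, 55, 20, -0.18, -0.4],
    [310, 55, 20, -0.18, -0.4],
    [310, 55, 20, -0.18, -0.4]
  ]
}}

```text
time: 2.95
tool_pos: [0.5394, -0.0125, 0.0506]
tool_rot: [0.704, -0.064, 0.704, 0.064]
contact_force: [0.1, -0.1, -0.2]
gripper_width: 0.703
```

Run:
```python
from h import *
d=grab('wrist','w2.png');print(manip.state()['tool_pos'],manip.state()['gripper_width'])
cv2.imwrite('pics/w2b.png',cv2.resize(d['img'],(800,600),interpolation=cv2.INTER_CUBIC)[:,:,::-1])
```

```text
[ 0.53993363 -0.01278675  0.05129627] 0.7032233453730045
```

View pics/w2b.png

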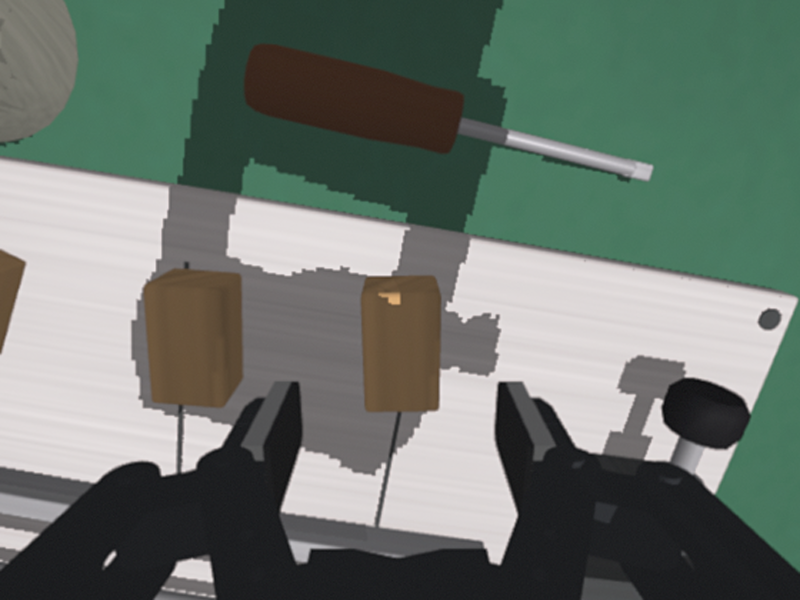

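The block is straight between the fingers, with its top from (362,285) to (440,410). The other block's right edge at column 242 is clear of the left finger tip. I check the centre and go down.

Run:
```python
from h import *
d=load('w2.png');S=1/1.42857
q=np.array([atz(d,u*S,v*S,.04)[:2] for u,v in [(365,288),(437,288),(439,410),(363,410)]])
print('b3',q.mean(0),cv2.minAreaRect((q*1000).astype(np.float32)))
q=np.array([atz(d,u*S,v*S,.04)[:2] for u,v in [(150,285),(203,283),(222,405),(151,403)]])
print('b2',q.mean(0),cv2.minAreaRect((q*1000).astype(np.float32)))
print('C mark',atz(d,378*S,527*S,.012))
print('knob',atz(d,708*S,412*S,.045),atr(d,int(705*S),int(420*S)))
```

```text
b3 [ 0.53805965 -0.01192928] ((538.0509643554688, -11.88320541381836), (50.29621887207031, 30.175926208496094), 10.326594352722168)
b2 [ 0.55125974 -0.09512835] ((552.0691528320312, -97.17965698242188), (50.308753967285156, 28.74051856994629), 12.144434928894043)
C mark [ 0.6460431  -0.00365909  0.012     ]
knob [0.5400504  0.11154467 0.045     ] [0.53804344 0.10154451 0.05727883]
```

Request:
{"name": "play_rows", "arguments": {
  "plan": [
    [36, 0, 0, 0, -0.4],
    [36, 0, 0, 0, 0.6],
    [36, 0, 0, 0, 1],
    [36, 0, 0, 0, 1],
    [36, 0, 0, 0, 1]
  ]
}}

```text
time: 3.62
tool_pos: [0.5439, -0.0106, 0.0226]
tool_rot: [0.707, -0.062, 0.702, 0.065]
contact_force: [-10.7, 11.6, 29.4]
gripper_width: 0.006
```

The gripper shut fully and there is a 29 N upward force, so something went wrong. I look before moving.

Run:
```python
from h import *
d=grab('wrist','w3.png');s=grab('side','s3.png');print(manip.state())
a=cv2.resize(d['img'],(448,336));b=cv2.resize(s['img'][185:285,225:345],(336,336),interpolation=cv2.INTER_CUBIC)
cv2.imwrite('pics/m3.png',np.hstack([a,b])[:,:,::-1])
```

```text
{'time': 3.725, 'joint_pos': array([-0.15922865,  0.0473754 ,  1.94787802,  0.00692639,  1.14010388,
       -1.91238841]), 'joint_vel': array([ 0.00397568, -0.00059141,  0.00151692,  0.00143279, -0.00467965,
       -0.00175166]), 'joint_efforts': array([ -6.62495434, -20.96613407, -24.60284829,  -2.64948294,
        -3.29814076,  -0.02702149]), 'tool_pos': array([ 0.54370905, -0.01023046,  0.02245293]), 'tool_rot': array([ 0.70694211, -0.06176137,  0.7015662 ,  0.06498657]), 'contact_force': array([-9.95064128, 12.54628974, 29.10210272]), 'ft_torque': array([ 2.0257726 ,  1.70093194, -0.02379432]), 'gripper_width': 0.00790055777787342}
```

View pics/m3.png

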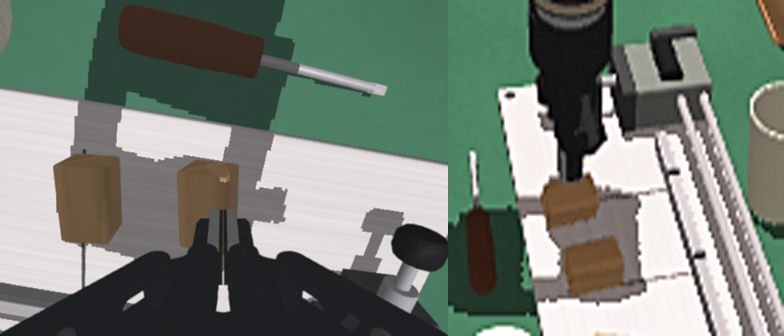

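Request:
{"name": "play_rows", "arguments": {
  "plan": [
    [-10, 0, 0, 0, 1],
    [-25, 0, 0, 0, 1],
    [-50, 0, 0, 0, 1],
    [-60, 0, 0, 0, 0],
    [-60, 0, 0, 0, -0.4]
  ]
}}

```text
time: 4.35
tool_pos: [0.54, -0.013, 0.0753]
tool_rot: [0.705, -0.064, 0.704, 0.063]
contact_force: [-0.6, 0.0, 0.2]
gripper_width: 0.419
```

Run:
```python
from h import *
d=grab('wrist','w4.png');print(manip.state()['tool_pos'],manip.state()['gripper_width'],manip.state()['contact_force'])
cv2.imwrite('pics/w4b.png',cv2.resize(d['img'],(800,600),interpolation=cv2.INTER_CUBIC)[:,:,::-1])
```

```text
[ 0.53924963 -0.01281384  0.0741415 ] 0.5044811949708978 [0.63895598 0.39035792 0.47831459]
```

View pics/w4b.png

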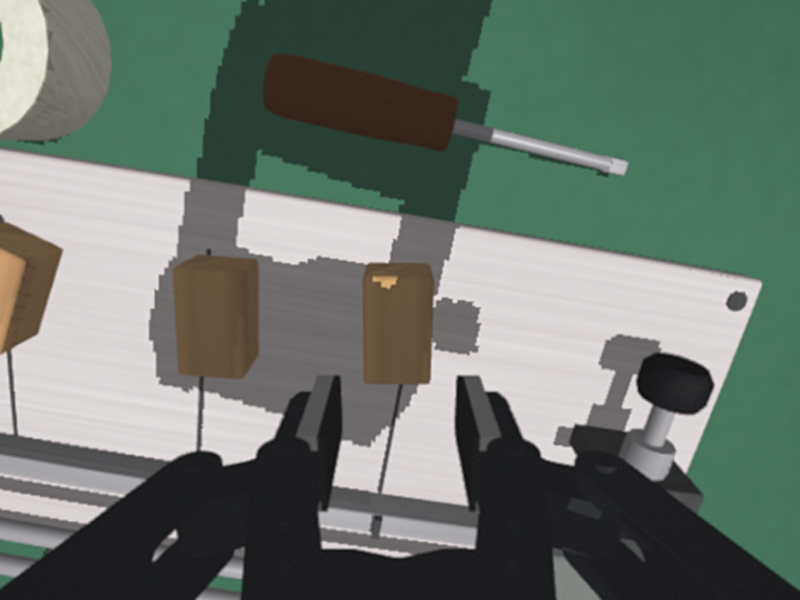

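The block is still at its place, (365-432, 265-383), and the others look undisturbed. I use the depth image to check where the fingertips really are.

Run:
```python
from h import *
d=load('w4.png');S=1/1.42857
for n,p in dict(blk=(398,330),tipL=(330,381),tipR=(468,381),L2=(332,400),R2=(470,400),bed=(300,230),b2=(210,320)).items(): print(n,atr(d,p[0]*S,p[1]*S).round(4))
d=load('w3.png');S=560/448
for n,p in dict(tip=(223,213),t2=(223,225),t3=(224,250),blk=(190,200),blk2=(210,180),blk3=(232,190),b2=(85,200)).items(): print('w3',n,atr(d,p[0]*S,p[1]*S).round(4))
q=proj(d,[.5437,-.0104,.0225])/S;print(q)
```

```text
blk [ 0.5393 -0.0134  0.0406]
tipL [ 0.5336 -0.0347  0.108 ]
tipR [0.5271 0.0055 0.1064]
L2 [ 0.533  -0.0327  0.1199]
R2 [0.5263 0.0041 0.1198]
bed [ 0.5096 -0.0645  0.0124]
b2 [ 0.5495 -0.0935  0.0399]
w3 tip [ 0.5369 -0.0122  0.0483]
w3 t2 [ 0.545  -0.0107  0.047 ]
w3 t3 [ 0.5361 -0.0121  0.0849]
w3 blk [ 0.5359 -0.0315  0.0407]
w3 blk2 [ 0.5201 -0.0224  0.0454]
w3 blk3 [ 0.527  -0.0086  0.0371]
w3 b2 [ 0.5475 -0.092   0.0395]
[223.69504569 204.69538992]
```

The depth shows the real fingertips about 18 mm short of the reported TCP, so last time they closed on the block's top. I go down to TCP z≈-0.003 with the jaws open, then close.

Request:
{"name": "play_rows", "arguments": {
  "plan": [
    [30, 0, -1, 0, -0.4],
    [50, 0, -1, 0, -0.4],
    [65, 0, -1, 0, -0.4],
    [77, 0, -1, 0, -0.4],
    [77, 0, -1, 0, -0.4],
    [77, 0, -1, 0, 1],
    [77, 0, -1, 0, 1],
    [77, 0, -1, 0, 1]
  ]
}}

```text
time: 5.4
tool_pos: [0.5394, -0.013, -0.0016]
tool_rot: [0.705, -0.064, 0.703, 0.063]
contact_force: [0.5, -0.1, 3.7]
gripper_width: 0.336
```

Request:
{"name": "play_rows", "arguments": {
  "plan": [
    [-1, 0, 0, 0, 1],
    [-1, -4, 30, 0.17, 1],
    [-1, -4, 55, 0.17, 1],
    [-1, -4, 70, 0.17, 1],
    [-1, -4, 76, 0.17, 1],
    [-1, -4, 76, 0.17, 1]
  ]
}}

```text
time: 6.15
tool_pos: [0.6144, -0.0031, -0.0016]
tool_rot: [0.708, -0.004, 0.707, 0.004]
contact_force: [1.5, 0.3, 2.6]
gripper_width: 0.334
```

Now creep to the fence, watching the force.

Request:
{"name": "play_rows", "arguments": {
  "plan": [
    [0, 0, 3, 0, 1],
    [0, 0, 5, 0, 1],
    [0, 0, 7, 0, 1],
    [0, 0, 7, 0, 1]
  ]
}}

```text
time: 6.65
tool_pos: [0.6181, -0.0031, -0.0016]
tool_rot: [0.705, -0.004, 0.709, 0.004]
contact_force: [-8.8, 0.1, 10.7]
gripper_width: 0.329
```

Request:
{"name": "play_rows", "arguments": {
  "plan": [
    [0, 0, -3, 0, 1],
    [0, 0, -3, 0, -0.4],
    [0, 0, -3, 0, -0.4],
    [0, 0, -3, 0, -0.4],
    [-20, 0, -3, 0, -0.4],
    [-50, 0, -3, 0, -0.4],
    [-70, 0, -3, 0, -0.4],
    [-70, 0, -3, 0, -0.4]
  ]
}}

```text
time: 7.65
tool_pos: [0.6199, -0.0034, 0.0714]
tool_rot: [0.709, -0.004, 0.705, 0.003]
contact_force: [0.3, 0.3, -0.5]
gripper_width: 0.701
```

Run:
```python
from h import *
d=grab('wrist','w5.png');print(manip.state()['tool_pos'],manip.state()['gripper_width'],manip.state()['contact_force'])
cv2.imwrite('pics/w5b.png',cv2.resize(d['img'],(800,600),interpolation=cv2.INTER_CUBIC)[:,:,::-1])
```

```text
[ 0.61854027 -0.00322174  0.06943756] 0.7024019966151068 [-0.28171561  0.73249813 -0.82508458]
```

View pics/w5b.png

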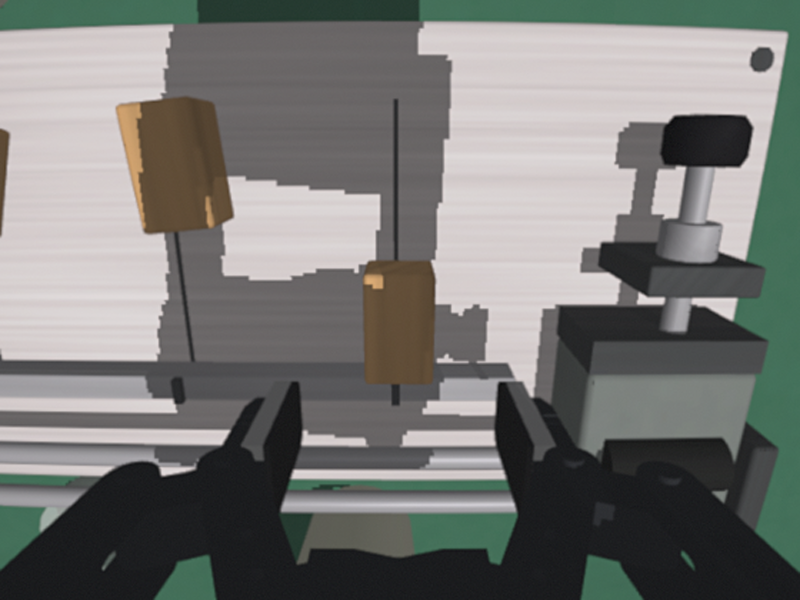

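The left block stands at the fence centred on its line (block columns 365-434, line at 396). Now the middle block.

Request:
{"name": "play_rows", "arguments": {
  "plan": [
    [0, -45, -34, -0.08, -0.4],
    [0, -92, -68, -0.17, -0.4],
    [0, -92, -68, -0.17, -0.4],
    [0, -92, -68, -0.17, -0.4],
    [30, -92, -68, -0.17, -0.4],
    [55, -92, -68, -0.17, -0.4],
    [72, -92, -68, -0.17, -0.4],
    [72, -92, -68, -0.17, -0.4]
  ]
}}

```text
time: 8.7
tool_pos: [0.5497, -0.0947, -0.0057]
tool_rot: [0.703, -0.063, 0.705, 0.065]
contact_force: [1.8, -0.2, -0.5]
gripper_width: 0.7
```

Request:
{"name": "play_rows", "arguments": {
  "plan": [
    [0, 0, 0, 0, 1],
    [0, 0, 0, 0, 1],
    [0, 0, 0, 0, 1],
    [0, 0, 0, 0, 1]
  ]
}}

```text
time: 9.2
tool_pos: [0.5522, -0.0962, -0.0022]
tool_rot: [0.705, -0.064, 0.703, 0.063]
contact_force: [0.9, 0.1, 6.0]
gripper_width: 0.336
```

Request:
{"name": "play_rows", "arguments": {
  "plan": [
    [-2, 0, 0, 0, 1],
    [-2, -8, 25, 0.08, 1],
    [-2, -16, 50, 0.17, 1],
    [-2, -18, 60, 0.17, 1],
    [-2, -18, 60, 0.17, 1],
    [-2, -19, 62, 0.17, 1],
    [-2, -19, 65, 0.17, 1],
    [-2, -19, 65, 0.17, 1]
  ]
}}

```text
time: 10.2
tool_pos: [0.6178, -0.1028, -0.0021]
tool_rot: [0.707, -0.004, 0.707, 0.004]
contact_force: [0.8, 0.8, -1.0]
gripper_width: 0.335
```

Request:
{"name": "play_rows", "arguments": {
  "plan": [
    [0, 0, 2, 0, 1],
    [0, 0, 4, 0, 1],
    [0, 0, 6, 0, 1],
    [0, 0, 6, 0, 1]
  ]
}}

```text
time: 10.7
tool_pos: [0.6189, -0.1028, -0.0021]
tool_rot: [0.702, -0.004, 0.712, 0.004]
contact_force: [-18.5, -1.2, 14.2]
gripper_width: 0.34
```

Request:
{"name": "play_rows", "arguments": {
  "plan": [
    [0, 0, -5, 0, 1],
    [0, 0, -5, 0, -0.4],
    [0, 0, -5, 0, -0.4],
    [0, 0, -5, 0, -0.4],
    [-20, 0, -5, 0, -0.4],
    [-50, 0, -5, 0, -0.4],
    [-72, 0, -5, 0, -0.4],
    [-72, 0, -5, 0, -0.4]
  ]
}}

```text
time: 11.7
tool_pos: [0.6213, -0.1035, 0.0738]
tool_rot: [0.709, -0.004, 0.705, 0.003]
contact_force: [-0.1, -0.1, -0.4]
gripper_width: 0.7
```

Run:
```python
from h import *
d=grab('wrist','w6.png');print(manip.state()['tool_pos'],manip.state()['gripper_width'],manip.state()['contact_force'])
cv2.imwrite('pics/w6b.png',cv2.resize(d['img'],(800,600),interpolation=cv2.INTER_CUBIC)[:,:,::-1])
```

```text
[ 0.61997824 -0.10310609  0.07169627] 0.7015839739945001 [ 0.05471087  0.2826611  -0.66894543]
```

View pics/w6b.png

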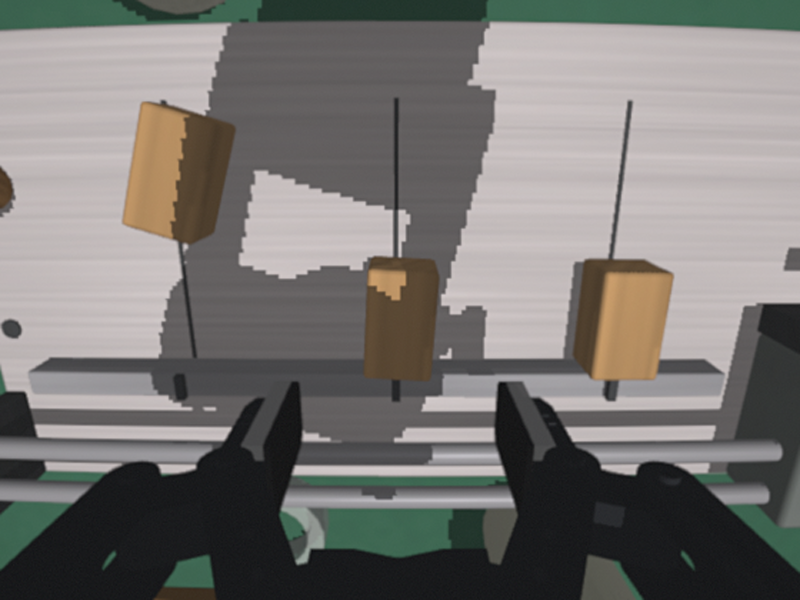

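Two blocks stand at the fence on their lines: the middle at (367-437, 260-380), line at column 396, and the left at (578-670, 262-380). The right block's left edge runs from (147,102) to (123,222).

Run:
```python
from h import *
d=load('w6.png');S=1/1.42857
a=atz(d,147*S,104*S,.04)[:2];b=atz(d,123*S,222*S,.04)[:2];v=b-a;L=np.linalg.norm(v);v/=L
n=np.array([-v[1],v[0]]);print(a,b,L,'yaw',np.arctan2(v[1],v[0]),'c',(a+b)/2+.015*n)
print('A',atz(d,195*S,357*S,.012),'B',atz(d,396*S,359*S,.012))
for nm,c in dict(b2=[(368,268),(436,268),(432,380),(366,380)],b3=[(584,272),(643,272),(658,379),(596,380)]).items():
    print(nm,np.mean([atz(d,x*S,y*S,.04)[:2] for x,y in c],0))
p=manip.state();R=RM(p['tool_rot']);print(R.round(4))
w=load('w5.png')
for u,vv in [(664,140),(750,140),(707,117),(707,165)]: print('knob',atz(w,u*S,vv*S,.045),atr(w,u*S,vv*S))
print('rod',atr(w,699*S,195*S),'sleeve',atr(w,690*S,235*S), 'brk', atr(w,690*S,268*S), atr(w,640*S,268*S))
```

```text
[ 0.53036294 -0.19941848] [ 0.57511721 -0.21521468] 0.047460134057838964 yaw -0.3393041353501762 c [ 0.55773254 -0.19317178]
A [ 0.64660388 -0.2046424   0.012     ] B [ 0.64636709 -0.10449372  0.012     ]
b2 [ 0.61856664 -0.10270021]
b3 [ 0.6184122  -0.00832757]
[[ 2.600e-03 -1.030e-02  9.999e-01]
 [-8.000e-04  9.999e-01  1.030e-02]
 [-1.000e+00 -8.000e-04  2.600e-03]]
knob [0.53999696 0.09421456 0.045     ] [0.53996762 0.09525492 0.04296652]
knob [0.53899707 0.12743155 0.045     ] [0.53920964 0.12002018 0.05583101]
knob [0.53141386 0.10923847 0.045     ] [0.5319739  0.10364479 0.0544855 ]
knob [0.54855705 0.11233345 0.045     ] [0.54821234 0.10538756 0.05646572]
rod [0.55934913 0.10830981 0.04986305] sleeve [0.57349791 0.10417362 0.05552479] brk [0.58442954 0.10237868 0.06228738] [0.58673932 0.08801071 0.053734  ]
```

Request:
{"name": "play_rows", "arguments": {
  "plan": [
    [0, -45, -33, 0.17, -0.4],
    [0, -89, -65, 0.34, -0.4],
    [0, -89, -65, 0.34, -0.4],
    [0, -89, -65, 0.34, -0.4],
    [30, -89, -65, 0.34, -0.4],
    [55, -89, -65, 0.34, -0.4],
    [74, -89, -65, 0.34, -0.4],
    [74, -89, -65, 0.34, -0.4]
  ]
}}

```text
time: 12.75
tool_pos: [0.5538, -0.191, -0.006]
tool_rot: [0.696, 0.116, 0.699, -0.115]
contact_force: [-0.7, -0.2, -0.0]
gripper_width: 0.7
```

Request:
{"name": "play_rows", "arguments": {
  "plan": [
    [0, 0, 0, 0, -0.4],
    [0, 0, 0, 0, 1],
    [0, 0, 0, 0, 1],
    [0, 0, 0, 0, 1],
    [0, 0, 0, 0, 1]
  ]
}}

```text
time: 13.38
tool_pos: [0.5561, -0.1931, -0.0024]
tool_rot: [0.698, 0.116, 0.697, -0.116]
contact_force: [-0.3, -0.1, 5.6]
gripper_width: 0.333
```

Request:
{"name": "play_rows", "arguments": {
  "plan": [
    [-2, 0, 0, 0, 1],
    [-2, 4, 25, -0.17, 1],
    [-2, 8, 50, -0.34, 1],
    [-2, 9, 58, -0.34, 1],
    [-2, 9, 58, -0.34, 1],
    [-2, 9, 60, -0.34, 1],
    [-2, 9, 61, -0.34, 1],
    [-2, 9, 61, -0.34, 1]
  ]
}}

```text
time: 14.38
tool_pos: [0.6152, -0.2037, -0.0021]
tool_rot: [0.707, -0.003, 0.707, 0.004]
contact_force: [-0.3, -0.7, -0.7]
gripper_width: 0.336
```

Request:
{"name": "play_rows", "arguments": {
  "plan": [
    [0, 0, 2, 0, 1],
    [0, 0, 4, 0, 1],
    [0, 0, 6, 0, 1],
    [0, 0, 6, 0, 1]
  ]
}}

```text
time: 14.88
tool_pos: [0.6194, -0.2037, -0.0022]
tool_rot: [0.705, -0.003, 0.709, 0.004]
contact_force: [-8.4, 0.2, 4.6]
gripper_width: 0.338
```

Contact. Release and rise, then look at the whole row from higher up.

Request:
{"name": "play_rows", "arguments": {
  "plan": [
    [0, 0, -1, 0, 1],
    [0, 0, -1, 0, -0.4],
    [0, 0, -1, 0, -0.4],
    [0, 0, -1, 0, -0.4],
    [-20, 0, -2, 0, -0.4],
    [-60, 40, -20, 0, -0.4],
    [-120, 90, -50, 0, -0.4],
    [-150, 100, -60, 0, -0.4]
  ]
}}

```text
time: 15.88
tool_pos: [0.56, -0.1029, 0.151]
tool_rot: [0.708, -0.004, 0.707, 0.004]
contact_force: [1.0, 0.1, -0.3]
gripper_width: 0.7
```

Request:
{"name": "play_rows", "arguments": {
  "plan": [
    [0, 10, 0, 0, -0.4],
    [0, 10, 0, 0, -0.4]
  ]
}}

```text
time: 16.12
tool_pos: [0.5607, -0.0939, 0.1492]
tool_rot: [0.708, -0.004, 0.707, 0.004]
contact_force: [0.3, 0.3, -1.2]
gripper_width: 0.7
```

Run:
```python
from h import *
d=grab('wrist','w7.png');print(manip.state()['tool_pos'],manip.state()['gripper_width'],manip.state()['contact_force'])
# expected outlines: measured fence x .6472, marks, yaw .0085
im=cv2.resize(d['img'],None,fx=3,fy=3,interpolation=cv2.INTER_CUBIC)
us=[proj(d,[.585,-.245,.012]),proj(d,[.665,.16,.03])];print(us)
u0=int(min(u[0] for u in us));v0=int(min(u[1] for u in us))-25;
a=im[3*v0:3*v0+3*90, 3*u0:3*u0+795][:600]
np.save('pics/off.npy',[u0,v0]);print(u0,v0,a.shape)
cv2.imwrite('pics/w7b.png',a[:,:,::-1])
```

```text
[ 0.56019492 -0.09422842  0.14781004] 0.6974463011692381 [-0.64233332  0.36473659 -0.43641752]
[array([114.01649041, 215.32945022]), array([541.4449145 , 304.54032773])]
114 190 (270, 795, 3)
```

View pics/w7b.png

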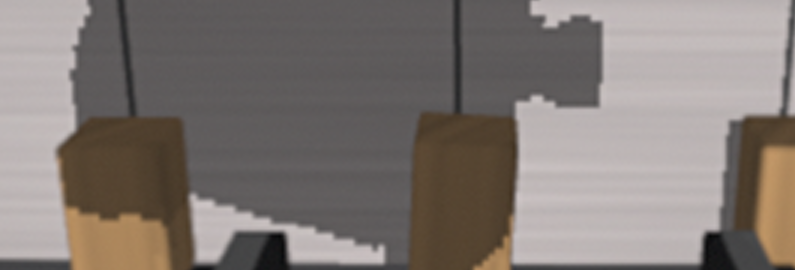

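The crop shows the near feet of the blocks: right one 90-182 (line at 132), middle 422-516 (line at 457), left starting at 742 (line at 785). I convert these to gaps and offsets.

Run:
```python
from h import *
d=load('w7.png');f=lambda x,y,z=.012: atz(d,114+x/3,190+y/3,z)[:2].round(4)
for n,p in dict(A0=(90,118),A1=(182,119),lineA=(133,115),B0=(422,115),B1=(516,119),lineB=(457,113),C0=(742,117),lineC=(785,115)).items(): print(n,f(*p))
# depth: front foot and block top ends, w6
for r in range(222,290,4): print(r,[atr(d,u,r)[[0,2]].round(4).tolist() for u in (150,268,380,330)])
```

```text
A0 [ 0.5983 -0.2185]
A1 [ 0.5983 -0.1898]
lineA [ 0.5972 -0.2049]
B0 [ 0.5961 -0.1158]
B1 [ 0.5971 -0.0869]
lineB [ 0.5953 -0.105 ]
C0 [ 0.5957 -0.0175]
lineC [ 0.5949 -0.0043]
222 [[0.5911, 0.0118], [0.5899, 0.0118], [0.5886, 0.0123], [0.5888, 0.0132]]
226 [[0.5949, 0.0122], [0.5934, 0.0127], [0.5922, 0.0132], [0.593, 0.0123]]
230 [[0.5968, 0.0177], [0.5941, 0.0214], [0.5939, 0.0189], [0.5969, 0.0123]]
234 [[0.5965, 0.0285], [0.5941, 0.0313], [0.5939, 0.029], [0.6007, 0.0125]]
238 [[0.5969, 0.0368], [0.595, 0.0384], [0.5937, 0.0392], [0.6048, 0.0121]]
242 [[0.5992, 0.0401], [0.5977, 0.0407], [0.5968, 0.0405], [0.6085, 0.013]]
246 [[0.6028, 0.0403], [0.6015, 0.0402], [0.6005, 0.0404], [0.6131, 0.0116]]
250 [[0.6064, 0.0407], [0.6049, 0.0409], [0.6041, 0.0405], [0.6165, 0.013]]
254 [[0.6104, 0.04], [0.6088, 0.0405], [0.6082, 0.0399], [0.6213, 0.0114]]
258 [[0.6149, 0.0385], [0.6126, 0.0402], [0.6117, 0.0404], [0.6258, 0.0108]]
262 [[0.6182, 0.0396], [0.6162, 0.0406], [0.6156, 0.04], [0.6297, 0.0113]]
266 [[0.6219, 0.0398], [0.6205, 0.0396], [0.6188, 0.0414], [0.6332, 0.0128]]
270 [[0.6252, 0.0409], [0.6237, 0.0409], [0.6232, 0.0402], [0.6378, 0.0119]]
274 [[0.6298, 0.0396], [0.6283, 0.0396], [0.6273, 0.0398], [0.6422, 0.0118]]
278 [[0.6333, 0.0405], [0.6319, 0.0402], [0.6304, 0.0413], [0.6458, 0.0131]]
282 [[0.6375, 0.0401], [0.6362, 0.0395], [0.5543, 0.1875], [0.6453, 0.0219]]
286 [[0.6412, 0.0406], [0.6397, 0.0402], [0.5545, 0.1905], [0.6452, 0.0295]]
```

All three are within about 2 mm of the fence and 4 mm of their marks, and released. Now above the knob.

Request:
{"name": "play_rows", "arguments": {
  "plan": [
    [0, 60, -5, 0, -0.4],
    [0, 120, -10, 0, -0.4],
    [0, 180, -15, 0, -0.4],
    [0, 205, -17, 0, -0.4],
    [0, 205, -17, 0, -0.4],
    [60, 205, -17, 0, -0.4],
    [60, 205, -17, 0, -0.4]
  ]
}}

```text
time: 17.05
tool_pos: [0.5368, 0.1088, 0.082]
tool_rot: [0.703, -0.003, 0.712, 0.003]
contact_force: [-0.8, 0.0, -0.3]
gripper_width: 0.695
```

Run:
```python
from h import *
d=grab('wrist','w8.png');print(manip.state()['tool_pos'],RM(manip.state()['tool_rot'])[:,1:].round(4).tolist())
cv2.imwrite('pics/w8b.png',cv2.resize(d['img'],(800,600),interpolation=cv2.INTER_CUBIC)[:,:,::-1])
print(proj(d,[.541,.111,.045])*1.42857)
# points higher than bed by depth, near knob
v,u=np.mgrid[150:330:2,180:400:2];P=np.array([atr(d,a,b) for a,b in zip(u.ravel(),v.ravel())])
m=(P[:,2]>.03)&(P[:,2]<.07)&(P[:,0]>.52)&(P[:,0]<.551)&(abs(P[:,1]-.111)<.03)
print(P[m].min(0),P[m].max(0)); t=P[m&(P[:,2]>.055)];print('top',t.mean(0),t.min(0),t.max(0))
```

```text
[0.5391985  0.10902826 0.08525221] [[-0.0085, 0.9999], [1.0, 0.0085], [-0.0007, -0.0071]]
[403.5551363  340.34131374]
[0.53012382 0.09480017 0.03461048] [0.54904866 0.12400727 0.06137119]
top [0.53883604 0.10937717 0.05808972] [0.53044237 0.09756913 0.05500152] [0.54904866 0.12134321 0.06137119]
```

View pics/w8b.png

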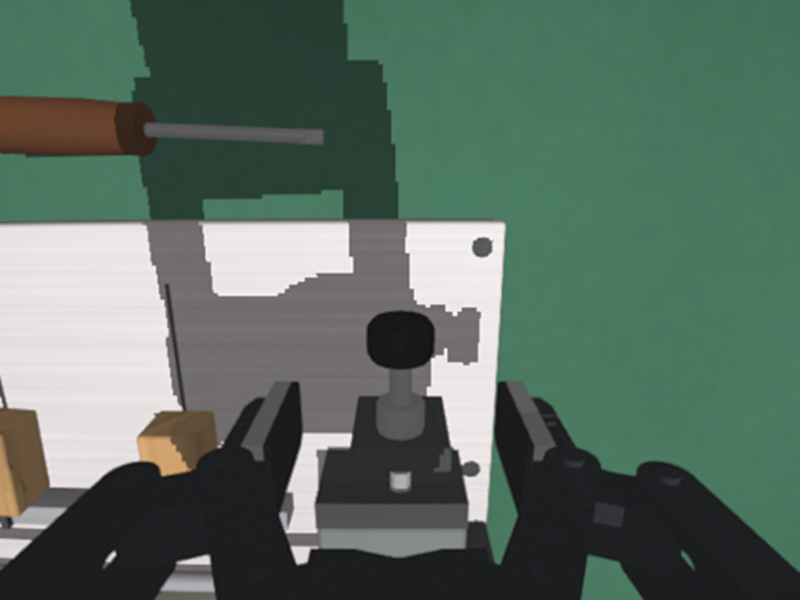

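The knob, at (400,340), sits centred between the fingers, and depth gives its centre as (0.5395, 0.109). Nothing is beside it. I go down and grip.

Request:
{"name": "play_rows", "arguments": {
  "plan": [
    [30, 0, 0, 0, -0.4],
    [55, 0, 0, 0, -0.4],
    [75, 0, 0, 0, -0.4],
    [84, 0, 0, 0, -0.4],
    [84, 0, 0, 0, -0.4],
    [84, 0, 0, 0, 1],
    [84, 0, 0, 0, 1],
    [84, 0, 0, 0, 1]
  ]
}}

```text
time: 18.1
tool_pos: [0.5423, 0.1097, 0.0056]
tool_rot: [0.708, -0.004, 0.707, 0.003]
contact_force: [-1.6, -4.1, 4.5]
gripper_width: 0.319
```

Request:
{"name": "play_rows", "arguments": {
  "plan": [
    [0, 0, 0, 0, 1],
    [0, 0, 0, 0, 1]
  ]
}}

```text
time: 18.35
tool_pos: [0.5424, 0.1097, 0.0057]
tool_rot: [0.708, -0.004, 0.707, 0.003]
contact_force: [-2.5, -3.9, 6.0]
gripper_width: 0.321
```

Request:
{"name": "play_rows", "arguments": {
  "plan": [
    [0, 0, -3, 0, 1],
    [0, 0, -7, 0, 1],
    [0, 0, -11, 0, 1],
    [0, 0, -15, 0, 1],
    [0, 0, -19, 0, 1],
    [0, 0, -22, 0, 1],
    [0, 0, -24, 0, 1],
    [0, 0, -24, 0, 1]
  ]
}}

```text
time: 19.35
tool_pos: [0.5222, 0.1096, 0.0059]
tool_rot: [0.711, -0.004, 0.703, 0.003]
contact_force: [11.7, -3.2, -6.0]
gripper_width: 0.322
```

Run:
```python
from h import *
d=grab('side','s9.png');w=grab('wrist','w9.png');s=manip.state();print(s['tool_pos'],s['gripper_width'],s['contact_force'])
# pin across bracket-carriage gap, block row, by depth
v,u=np.mgrid[190:320:1,240:350:1];P=np.array([atr(d,a,b) for a,b in zip(u.ravel(),v.ravel())])
for y in(-.2045,-.104,-.004):
    m=(abs(P[:,1]-y)<.03)&(P[:,0]>.58)&(P[:,0]<.66)&(P[:,2]>.036)&(P[:,2]<.046);q=P[m];print(y,m.sum(),q.mean(0).round(4) if m.any() else '')
v,u=np.mgrid[150:418:2,100:420:2];P=np.array([atr(w,a,b) for a,b in zip(u.ravel(),v.ravel())])
m=(abs(P[:,1]-.110)<.005)&(P[:,2]>.03)&(P[:,2]<.066)&(P[:,0]<.66)
q=P[m];q=q[np.argsort(q[:,0])];print(q[::max(1,len(q)//25)].round(3).tolist())
```

```text
[0.52223849 0.10956009 0.00589412] 0.3205491182641938 [11.60666965 -2.71960982 -6.14963635]
-0.2045 207 [ 0.6198 -0.2042  0.0406]
-0.104 175 [ 0.6184 -0.1036  0.0405]
-0.004 145 [ 0.617  -0.0042  0.0408]
[[0.51, 0.105, 0.044], [0.51, 0.108, 0.046], [0.51, 0.11, 0.048], [0.51, 0.106, 0.035], [0.51, 0.112, 0.04], [0.511, 0.114, 0.048], [0.511, 0.113, 0.057], [0.512, 0.105, 0.059], [0.514, 0.108, 0.059], [0.516, 0.106, 0.059], [0.518, 0.105, 0.059], [0.52, 0.114, 0.059], [0.522, 0.111, 0.06], [0.524, 0.106, 0.06], [0.527, 0.11, 0.059], [0.537, 0.107, 0.05], [0.539, 0.114, 0.048], [0.542, 0.11, 0.049], [0.545, 0.111, 0.049], [0.548, 0.112, 0.05], [0.551, 0.107, 0.049], [0.554, 0.113, 0.049], [0.557, 0.106, 0.049], [0.56, 0.111, 0.051], [0.564, 0.11, 0.049]]
```

It is drawn about 20 mm (force 11.6 N, knob face from 0.530 to 0.510). I pull a little further, to its stop.

Request:
{"name": "play_rows", "arguments": {
  "plan": [
    [0, 0, -2, 0, 1],
    [0, 0, -4, 0, 1],
    [0, 0, -4, 0, 1],
    [0, 0, -4, 0, 1]
  ]
}}

```text
time: 19.95
tool_pos: [0.5208, 0.1095, 0.0061]
tool_rot: [0.714, -0.004, 0.701, 0.003]
contact_force: [20.7, -3.2, -14.0]
gripper_width: 0.323
```

Run:
```python
from h import *
w=grab('wrist','w10.png');s=manip.state();print(s['tool_pos'],s['gripper_width'],s['contact_force'])
v,u=np.mgrid[150:418:2,100:420:2];P=np.array([atr(w,a,b) for a,b in zip(u.ravel(),v.ravel())])
q=P[(abs(P[:,1]-.110)<.005)&(P[:,2]>.034)&(P[:,2]<.052)&(P[:,0]<.52)];print(q.mean(0),len(q))
```

```text
[0.52080817 0.10954926 0.00605092] 0.3201742246345363 [ 21.27785107  -2.92909106 -13.90402644]
[0.50869941 0.11002196 0.04359888] 128
```

The force jumps to 21 N, above the 13 N spring load, so it is at the stop. I check that the grip does not creep, then hand in.

Request:
{"name": "play_rows", "arguments": {
  "plan": [
    [0, 0, 0, 0, 1],
    [0, 0, 0, 0, 1],
    [0, 0, 0, 0, 1],
    [0, 0, 0, 0, 1],
    [0, 0, 0, 0, 1],
    [0, 0, 0, 0, 1]
  ]
}}

```text
time: 20.75
tool_pos: [0.5208, 0.1095, 0.0061]
tool_rot: [0.714, -0.004, 0.701, 0.003]
contact_force: [20.9, -2.7, -12.9]
gripper_width: 0.322
```

Run:
```python
from h import *
w=grab('wrist','w11.png');s=manip.state();print(s['time'],s['tool_pos'],s['gripper_width'],s['contact_force'])
v,u=np.mgrid[150:418:2,100:420:2];P=np.array([atr(w,a,b) for a,b in zip(u.ravel(),v.ravel())])
q=P[(abs(P[:,1]-.110)<.005)&(P[:,2]>.034)&(P[:,2]<.052)&(P[:,0]<.52)];x=q[:,0].mean();print(x)
if x<.511 and s['contact_force'][0]>15: print(manip.job_done())
```

```text
20.8 [0.5207975  0.10954543 0.006056  ] 0.3254264590801173 [ 20.40237177  -2.65212247 -12.64256063]
0.5087373188155128
the job is handed in; nothing more can be done
None
```

I pushed the three blocks up to the fence, one on each mark, and let go. I then drew the plunger back to its stop and handed the job in at 20.8 s, still holding the knob. No verdict is reported.

**Blocks:** The last close measurement, before the plunger was touched, put each block within about 2 mm of the fence. The right block was about 1 mm off its mark, the left about 2 mm and the middle about 3.5 mm. A side-camera depth check with the plunger drawn put all three within about 1 mm of their marks, so the two disagree on the middle block; both are inside the 8 mm limit. I judged squareness by eye only.

**Plunger:** The knob moved back about 21 mm. The pull rose to about 21 N, above the spring's 13 N, so it is at its stop. The grip did not creep over the last 0.75 s.

**What disagreed or went wrong:**
- **Bed edge:** it measured 90 mm in front of the jig origin, not the 130 mm stated, so I worked from the measured fence and marks.
- **Fingertips:** they end about 18 mm short of the reported tool point. Because of this, my first grasp closed on top of the left block with about 29 N. The block was still in place afterwards, and I regrasped it lower.
- **Bystanders:** I took no separate check of them at the end.

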